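Sweep roller spacer discs through the gate into the drop slot

TASK

Sweep the three loose round steel spacer discs on the white tray through the narrow gate in its wall, one at a time, so that each drops into the open slot behind the gate before the next one follows. Only push them along the tray with the fingertips: do not pick any of them up. Leave the loupe and the ink jar on the tray, and the bottle and the wrench on the bench, where they stand.

Things in the scene. Friction and masses are not known exactly. Their poses are not given: they have to be found in the camera images.
- tray: Fixed white box, its flat top the deck, 80 mm above the bench; 240 mm wide (its x, -120 to 120), 335 mm long (its y, -200 to 135). Origin at bench level on the gate's centre line, z up. +y is the sweeping direction, towards the gate, within 0.25 rad of world +y. Dark steel walls 14 mm tall close in the discs' area: inner faces at x = -115 and 115, y = -195 mm, and the gate wall.
- gate (a point): Middle of the gate at deck level: tray x = 0, y = 60, z = 80 mm. The gate is a 52 mm gap in the gate wall, which is 14 mm tall and fills y = 60 to 66 mm. Two straight cheeks at 45 degrees lead into it from x = -50 and 50 mm at y = 38 mm. Axes as the tray's.
- slot (a point): Middle of the slot's mouth at deck level: tray x = 0, y = 96, z = 80 mm. The slot is an open well, 60 by 60 mm (tray x -30 to 30, y 66 to 126 mm), its floor 74 mm below the deck. The deck ends at y = 66 mm: a disc whose middle is pushed past that edge tips and falls in by itself.
- loupe: Bystander: small black and steel loupe, 32 mm across, 38 mm tall, standing loose on the deck in one of the two corners beside the gate. Origin at the middle of its underside.
- inkjar: Bystander: small black jar with a white cap, 32 mm across, 40 mm tall, standing loose on the deck in the other corner beside the gate. Origin at the middle of its underside.
- bottle: Bystander: black ink bottle with a blue cap, 64 mm across, 180 mm tall, standing on the bench on the robot's right of the tray. Origin at the middle of its underside.
- wrench: Bystander: steel wrench, 170 mm long, lying on the bench on the robot's left of the tray. Origin on its underside, x along its length.
- disc0: Loose round spacer disc of bare steel, 40 mm across, 8 mm thick, about 80 g, lying flat on the deck. All three are alike. Origin at the middle of its underside, z along its axis.
- disc1: Loose round spacer disc of bare steel, 40 mm across, 8 mm thick, about 80 g, lying flat on the deck. All three are alike. Origin at the middle of its underside, z along its axis.
- disc2: Loose round spacer disc of bare steel, 40 mm across, 8 mm thick, about 80 g, lying flat on the deck. All three are alike. Origin at the middle of its underside, z along its axis.
There are look-alikes about, which are no part of the job. What is shaped like the disc0 but brown, purple or turquoise is not meant.

How it is judged:
On the way, in this order (a step that is already met when the one before it is completed fails the run):
1. one disc has dropped into the slot while the other two are still on the deck before the gate (((x of disc0 in the frame of tray between -0.035 and 0.035 m and y of disc0 in the frame of tray between 0.062 and 0.13 m and z of disc0 in the frame of tray below 0.066 m and z of each of disc1, disc2 in the frame of tray above 0.074 m and y of each of disc1, disc2 in the frame of tray below 0.062 m) or (z of each of disc0, disc2 in the frame of tray above 0.074 m and y of each of disc0, disc2 in the frame of tray below 0.062 m and x of disc1 in the frame of tray between -0.035 and 0.035 m and y of disc1 in the frame of tray between 0.062 and 0.13 m and z of disc1 in the frame of tray below 0.066 m) or (z of each of disc0, disc1 in the frame of tray above 0.074 m and y of each of disc0, disc1 in the frame of tray below 0.062 m and x of disc2 in the frame of tray between -0.035 and 0.035 m and y of disc2 in the frame of tray between 0.062 and 0.13 m and z of disc2 in the frame of tray below 0.066 m))), for 0.2 s.
2. a second disc has dropped into the slot while the third is still on the deck before the gate (((x of disc0 in the frame of tray between -0.035 and 0.035 m and y of disc0 in the frame of tray between 0.062 and 0.13 m and z of each of disc0, disc1 in the frame of tray below 0.066 m and x of disc1 in the frame of tray between -0.035 and 0.035 m and y of disc1 in the frame of tray between 0.062 and 0.13 m and z of disc2 in the frame of tray above 0.074 m and y of disc2 in the frame of tray below 0.062 m) or (x of disc0 in the frame of tray between -0.035 and 0.035 m and y of disc0 in the frame of tray between 0.062 and 0.13 m and z of each of disc0, disc2 in the frame of tray below 0.066 m and z of disc1 in the frame of tray above 0.074 m and y of disc1 in the frame of tray below 0.062 m and x of disc2 in the frame of tray between -0.035 and 0.035 m and y of disc2 in the frame of tray between 0.062 and 0.13 m) or (z of disc0 in the frame of tray above 0.074 m and y of disc0 in the frame of tray below 0.062 m and x of disc1 in the frame of tray between -0.035 and 0.035 m and y of disc1 in the frame of tray between 0.062 and 0.13 m and z of each of disc1, disc2 in the frame of tray below 0.066 m and x of disc2 in the frame of tray between -0.035 and 0.035 m and y of disc2 in the frame of tray between 0.062 and 0.13 m))), for 0.2 s.
At the end, for the whole second after the job is handed in: All three discs lie at rest down in the slot (each disc's origin inside the well, at least 14 mm below the deck), and loupe, ink jar, bottle and wrench are within 15 mm of where they stood, not tipped (x of disc0 in the frame of tray between -0.035 and 0.035 m and y of disc0 in the frame of tray between 0.062 and 0.13 m and z of each of disc0, disc1, disc2 in the frame of tray below 0.066 m and linear speed of each of disc0, disc1, disc2 below 0.02 m/s and x of disc1 in the frame of tray between -0.035 and 0.035 m and y of disc1 in the frame of tray between 0.062 and 0.13 m and x of disc2 in the frame of tray between -0.035 and 0.035 m and y of disc2 in the frame of tray between 0.062 and 0.13 m and distance of each of loupe, inkjar, bottle, wrench from where it was at the start of the episode below 0.015 m and angle between each of loupe, inkjar, bottle, wrench's own z axis and vertical below 0.2 rad); the robot touches nothing.
It fails at once if a disc is lifted: its underside's middle more than 8 mm above the deck (z of any of disc0, disc1, disc2 in the frame of tray above 0.088 m).
It fails at once if the loupe, ink jar, bottle or wrench is displaced by more than 15 mm or tipped (distance of any of loupe, inkjar, bottle, wrench from where it was at the start of the episode above 0.015 m or angle between any of loupe, inkjar, bottle, wrench's own z axis and vertical above 0.2 rad).
It also fails if it takes over 70 s, if anything falls off the work surface, if the arm or the gripper's body presses on something with over 40 N, if the wrist force passes 120 N, or if a joint passes its speed limit or range.

ROBOT

A 7-joint arm with a two-finger parallel gripper is mounted at the origin on the work surface. World frame = base frame: x ahead of the robot, y to its left, z up, the work surface at z = 0. Lengths are in m, angles in rad, forces in N, time in s.
With the tool pointing down it reaches from about 0.4 to 0.85 m from the base axis. Payload 10.4 kg.
Tool frame: the origin (TCP) lies on the centre line of the jaws, within the pads' length; the fingertips stand 8 mm ahead of it and the grasp point (between the pads) lies 11 mm behind it (r.finger_overhang is the distance from the TCP to the fingertips, in m); z points along the fingers, y is the line along which they close (so a half turn about z gives the same grasp; the last joint's range is limited). The gripper opens to 87 mm and grips with 3 to 60 N. Pads are 19 mm wide; open, the fingers measure 117 mm over their backs; the gripper's body (75 mm by 190 mm) begins 51 mm behind the grasp point.
Start: joints at [1.122, 0.332, -0.065, 1.46, 0.022, 1.35, -0.088], TCP at [0.258, -0.569, 0.231] pointing down, gripper open.
Joint ranges: [-2.6, 2.6], [-0.5, 2.12], [-1.47, 1.34], [0.16, 2.42], [-1.27, 4.41], [0.06, 2.06], [-2.6, 2.6]. Speed limits (rad/s): [2.22, 2.22, 2.79, 2.79, 3.14, 3.14, 3.14].

INTERFACE

Orientations are given as a unit quaternion [x, y, z, w].
In Python, from bench import r, vision gives the robot as it stands.
- The arm moves only by the tool drive_tool, never from a script. Its argument "series" is a list of rows, each a list of 2 entries, a list of its own where there are three numbers: the shift along the world's x, y, z in cm, then the turn about the world's z in degrees. A call has exactly 10 rows; each row shifts and turns the commanded pose from where the row before left it; what a row does not reach is not made up. A row lasts 1/8 s, in which the tool goes at most 62.5 mm and 10.7 degrees, less where a joint would pass 70% of its speed; a pose out of reach is approached as far as the arm can. A call with a gripper value outside its range is refused whole. "hand" is the closure, from 0 (fully open) to 1 (shut), set as the call begins (left out, the last holds). The fingers move at their own pace and stop on an object; "newtons" is the grip in N (left out, the last holds). Time passes only in rows, so rows that do not move let the fingers close, or fill a call up. It gives the time, the measured TCP pose, the force, the opening and the grip force at its end, in the units of the state.
- r.read_state(): the state, without advancing time (a new reading comes with each control period).
- vision.camera(name): name is "scene" or "top"; returns a dict with "color" (480x640x3 uint8, red, green, blue), "intrinsics" (3x3 intrinsics, pixels), "k1" (the pictures are not rectified: a ray, as slopes to the right and down, at radius r is drawn at 1 + k1 r^2 times it, then the intrinsics apply), "R" (3x3) and "t" (3): a world point X has camera coordinates R X + t. Camera axes: x right, y down, z forward; pixel columns grow to the right and rows downward; lengths in m; the calibration is good to about 2 mm. A picture is of the moment at which its call begins. There is no depth.
- r.close_job(): hands the job in; it is judged then, once.
The state is a dict: "time": time; "joint_positions": joint angles; "joint_vel": joint speeds; "joint_torque": joint torques, N m; "ee_pos": TCP position; "eef_rot": TCP orientation; "ft_force": force on the tool from outside, world axes, zero at the start; "torque": the same for the moment, N m; "width": finger opening in m; "grip_force": force on a finger pad.
Only numpy, scipy, OpenCV 4.12 (cv2) and the standard library are available. Lean on these libraries where they do the work, as an engineer would, in place of code of your own. Each camera call takes 0.05 s, during which the arm holds its last target. There are 200 camera calls.

## Working session

There is one attempt and no reset: what is moved stays moved. The work goes in short steps, Python scripts to look and compute and a tool call to move; the robot and the scene stay as the last step left them, time stands still between calls to the robot, and variables do not carry over. Pictures are saved under pics/ and viewed, at most 10 in all, crops included, and the job is handed in when it is done.

Besides the shell and the picture viewer there is one more tool, called by a JSON object that holds its "api" and its "payload", one argument or row to a line. drive_tool: Moves the arm, as the interface text tells. Its arguments: {"type":"object","properties":{"series":{"type":"array"},"hand":{"type":"number"},"newtons":{"type":"number"}},"required":["series"]}

```bash
mkdir -p pics; python3 - <<'E'
from bench import r,vision
import cv2,pickle
d={}
for n in("top","scene"):
    c=vision.camera(n);d[n]=c;cv2.imwrite(f"pics/{n}0.png",c["color"][:,:,::-1])
    print(n,c["intrinsics"].tolist(),c["k1"],c["R"].tolist(),c["t"].tolist())
pickle.dump(d,open("d0.pkl","wb"))
s=r.read_state();print(s["ee_pos"],s["eef_rot"],s["width"],s["time"])
E
```

```text
top [[558.9103322820431, 0.0, 307.41751597258906], [0.0, 558.9103322820431, 236.98900470739275], [0.0, 0.0, 1.0]] -0.06966230441155563 [[-0.01993729727969839, -0.9997512333346074, -0.009998781081334486], [-0.9987613294916283, 0.020371574944752998, -0.04539609725940802], [0.045588495141825544, 0.00908132039969045, -0.9989190251118966]] [0.018999546776322776, 0.4966317747543784, 1.3014408739712469]
scene [[452.63207114821245, 0.0, 314.05971789149083], [0.0, 452.63207114821245, 239.50578993123457], [0.0, 0.0, 1.0]] -0.042671573228768155 [[0.3364618977741326, 0.9415966124924433, 0.013755387634844136], [0.7094868590907327, -0.2438629259319774, -0.6611802100285986], [-0.6192106169340088, 0.23222121500554296, -0.7501010059835632]] [-0.17861949777232433, -0.29025295580686694, 1.3362306177335994]
[ 0.25801131 -0.56889203  0.22984554] [ 9.77418575e-01  2.11311451e-01 -1.66337144e-04 -6.09411555e-04] 0.08744768487539926 0.1
```

View pics/top0.png

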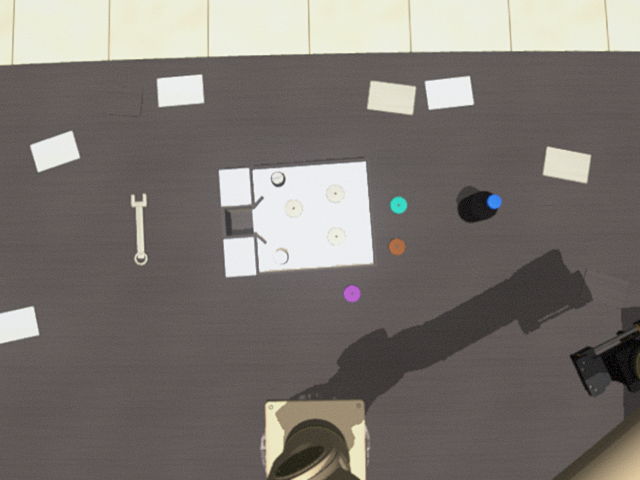

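View pics/scene0.png

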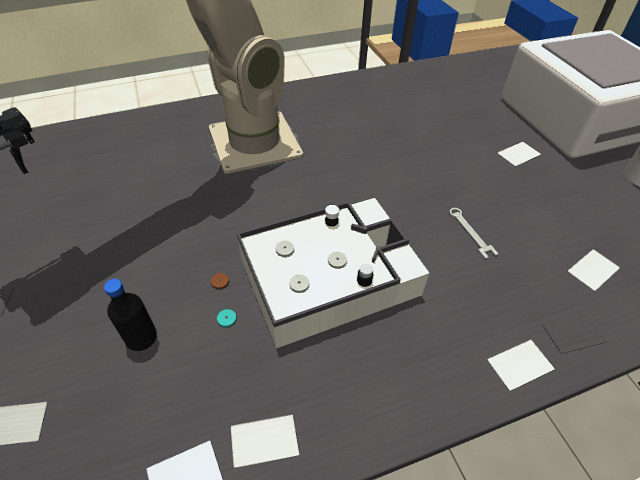

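The three beige-grey steel discs are at top pixels (335,193), (293,208) and (336,236). They lie on the deck and are bare steel, so they fit the description. The look-alikes lie on the bench: turquoise (398,205), brown (397,247) and purple (352,293). I'll measure next and confirm with a crop.

```bash
cat > h.py <<'E'
import cv2,numpy as np
def w(c,px,z):
    K=c["intrinsics"];R=np.array(c["R"]);t=np.array(c["t"])
    p=(np.atleast_2d(px).astype(float)-[K[0][2],K[1][2]])/[K[0][0],K[1][1]]
    u=cv2.undistortPoints(p.reshape(-1,1,2),np.eye(3),np.array([c["k1"],0,0,0.]),P=np.eye(3)).reshape(-1,2)
    d=np.c_[u,np.ones(len(u))]@R; o=-R.T@t
    return (o+d*((z-o[2])/d[:,2])[:,None])[:,:2]
def discs(c,box,zz=.088):
    im=c["color"].astype(int);x0,y0,x1,y1=box
    hsv=cv2.cvtColor(c["color"],cv2.COLOR_RGB2HSV)
    m=((im[:,:,0]-im[:,:,2]>12)&(im.sum(2)>420)).astype(np.uint8)
    mm=np.zeros_like(m);mm[y0:y1,x0:x1]=m[y0:y1,x0:x1]
    mm=cv2.morphologyEx(mm,cv2.MORPH_CLOSE,np.ones((3,3)))
    o=[]
    for k in cv2.findContours(mm,cv2.RETR_EXTERNAL,cv2.CHAIN_APPROX_NONE)[0]:
        if cv2.contourArea(k)>80:
            (a,b),rad=cv2.minEnclosingCircle(k);o.append((a,b,rad,w(c,(a,b),zz)[0]))
    return o
E
python3 - <<'E'
import pickle;from h import *
d=pickle.load(open("d0.pkl","rb"));c=d["top"];im=c["color"]
print([im[y,x].tolist() for x,y in((330,193),(300,180),(235,185),(340,236),(239,222),(298,208))])
m=(im.min(2)>190).astype(np.uint8)
for k in cv2.findContours(m,cv2.RETR_EXTERNAL,cv2.CHAIN_APPROX_NONE)[0]:
    x,y,ww,hh=cv2.boundingRect(k)
    if cv2.contourArea(k)>500 and 150<y<300 and 200<x<400:
        P=w(c,k[:,0],.08).astype(np.float32);q=cv2.minAreaRect(P);print((x,y,ww,hh),q,cv2.boxPoints(q).round(4).tolist())
for o in discs(c,(215,150,380,285)):print(o)
cv2.imwrite("pics/crop0.png",cv2.resize(im[150:310,205:415,::-1],None,fx=3.7,fy=3.7,interpolation=cv2.INTER_CUBIC))
E
```

```text
[[233, 232, 219], [237, 238, 240], [233, 235, 238], [237, 238, 227], [114, 106, 109], [236, 236, 222]]
(224, 237, 32, 40) ((0.4532471001148224, 0.1609933078289032), (0.08430348336696625, 0.06713192164897919), 3.0270121097564697) [[0.40939998626708984, 0.1923000067472458], [0.41290000081062317, 0.12520000338554382], [0.49709999561309814, 0.12970000505447388], [0.4936000108718872, 0.19670000672340393]]
(219, 168, 32, 38) ((0.6094885468482971, 0.16929784417152405), (0.08210354298353195, 0.06713595986366272), 3.0012073516845703) [[0.5666999816894531, 0.20069999992847443], [0.5702999830245972, 0.13359999656677246], [0.6521999835968018, 0.1378999948501587], [0.6486999988555908, 0.20499999821186066]]
(252, 162, 121, 110) ((0.5403242707252502, -0.00014203786849975586), (0.22840513288974762, 0.26074910163879395), 3.0719645023345947) [[0.41929998993873596, 0.12389999628067017], [0.4332999885082245, -0.1363999992609024], [0.661300003528595, -0.1242000013589859], [0.6474000215530396, 0.13619999587535858]]
(293.1298828125, 207.7337646484375, 8.343183517456055, array([0.5590054 , 0.03867423]))
(334.630126953125, 193.07534790039062, 8.349825859069824, array([ 0.58974577, -0.05405833]))
```

View pics/crop0.png

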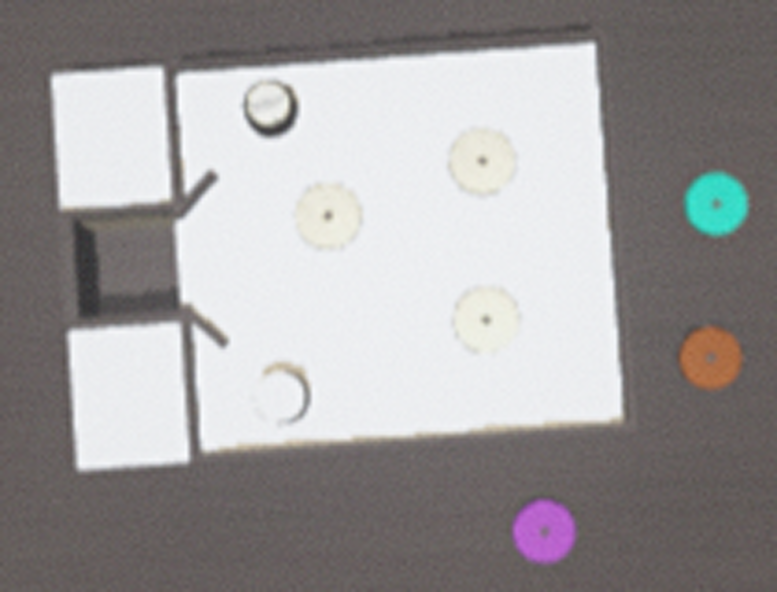

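The crop confirms three steel discs on the deck, with the turquoise, brown and purple ones outside on the bench. The loupe is at top pixel (278,178) and the jar at (281,256). The tray frame fits: origin about (0.5367, 0.0647), yaw 3.03°.

```bash
sed -i 's/^    m=.*/    m=((hsv[:,:,1]>8)\&(im.sum(2)>560)).astype(np.uint8)/' h.py
cat >> h.py <<'E'
O=np.array([.5367,.0647]);Y=np.radians(3.03);A=np.array([[np.cos(Y),-np.sin(Y)],[np.sin(Y),np.cos(Y)]])
def tray(p):return (np.asarray(p)-O)@A*1000   # mm
def world(p):return O+A@(np.asarray(p)/1000)
def now(s):
    x,y,z,q=s["eef_rot"];a=np.degrees(2*np.arctan2(y,x))-90   # closing axis
    return np.array(s["ee_pos"]),(a-3.03+90)%180-90            # heading rel. tray
def go(s,p,h):   # tcp goal tray mm + heading -> shift cm, turn deg
    P,a=now(s);return ((world(p)-P[:2])*100).round(2),round(h-a,1)
def behind(p,h,gap=0,D=27.4):
    h=np.radians(h);return np.asarray(p)-(D+gap)*np.array([-np.sin(h),np.cos(h)])
E
python3 - <<'E'
import pickle;from h import *;from bench import r
c=pickle.load(open("d0.pkl","rb"))["top"]
for o in discs(c,(262,172,371,262)):print(o[:3],tray(o[3]).round(1))
s=r.read_state();print(now(s));print(go(s,behind((20.9,-27.1),25,14),25))
E
```

```text
(336.15216064453125, 235.8478240966797, 8.740478515625) [ -48.3 -117.6]
(293.3723449707031, 207.86170959472656, 8.848006248474121) [ 20.6 -27.7]
(334.7445983886719, 193.03956604003906, 8.797293663024902) [  46.8 -121.7]
(array([ 0.25801131, -0.56889203,  0.22984554]), np.float64(-68.63155961720128))
(array([32.04, 57.11]), np.float64(93.6))
```

{"api": "drive_tool", "payload": {
  "series": [
    [[2.9,5.1,0],9.3],
    [[2.9,5.1,0],9.3],
    [[2.9,5.1,0],9.3],
    [[2.9,5.1,0],9.3],
    [[2.9,5.1,0],9.3],
    [[2.9,5.1,0],9.3],
    [[2.9,5.1,0],9.3],
    [[2.9,5.1,0],9.3],
    [[2.9,5.1,0],9.3],
    [[2.9,5.1,0],9.3]
  ],
  "hand": 0.79
}}

```text
time: 1.35
ee_pos: [0.5487, -0.0576, 0.2305]
eef_rot: [0.517, 0.856, -0.0, 0.0]
ft_force: [0.8, -1.4, -0.2]
width: 0.0184
grip_force: 0.0
```

```bash
cat > g.py <<'E'
import sys;from h import *;from bench import r
x,y,h,gap,hh=map(float,sys.argv[1:6]);s=r.read_state();print(s["time"],now(s),s["width"],s["ft_force"]);print(tray(now(s)[0][:2]),go(s,behind((x,y),h,gap),hh))
E
python3 g.py 20.6 -27.7 25 14 25
```

```text
1.35 (array([ 0.54869173, -0.05762466,  0.23048047]), np.float64(24.649165727718128)) 0.018414701542611062 [ 0.75618603 -1.41366276 -0.15235111]
[   5.50902517 -122.78751654] (array([2.95, 5.92]), np.float64(0.4))
```

{"api": "drive_tool", "payload": {
  "series": [
    [[1.5,3.0,0],0.4],
    [[1.4,2.9,0],0],
    [[0,0,-3],0],
    [[0,0,-3],0],
    [[0,0,-3],0],
    [[0,0,-2.5],0],
    [[0,0,-1.5],0],
    [[0,0,-0.9],0],
    [[0,0,0],0],
    [[0,0,0],0]
  ]
}}

```text
time: 2.6
ee_pos: [0.5777, -0.0002, 0.0924]
eef_rot: [0.517, 0.856, 0.0, 0.001]
ft_force: [0.8, 1.1, -0.1]
width: 0.0184
grip_force: 0.0
```

```bash
python3 g.py 20.6 -27.7 25 2 25; python3 g.py 0 15 25 0 25; python3 - <<'E'
from bench import vision;import cv2
o=[cv2.resize(vision.camera("scene")["color"][190:340,220:440,::-1],None,fx=3.5,fy=3.5,interpolation=2)]
cv2.imwrite("pics/s1.png",o[0])
E
```

```text
2.6 (array([ 5.77717730e-01, -1.58929262e-04,  9.24266013e-02]), np.float64(24.76111777367943)) 0.0183511008492668 [ 0.78150375  1.12290011 -0.09324303]
[ 37.53202032 -66.93640539] (array([-0.52,  1.23]), np.float64(0.2))
2.6 (array([ 5.77717730e-01, -1.58929262e-04,  9.24266013e-02]), np.float64(24.76111777367943)) 0.0183511008492668 [ 0.78150375  1.12290011 -0.09324303]
[ 37.53202032 -66.93640539] (array([-2.89,  5.57]), np.float64(0.2))
```

View pics/s1.png

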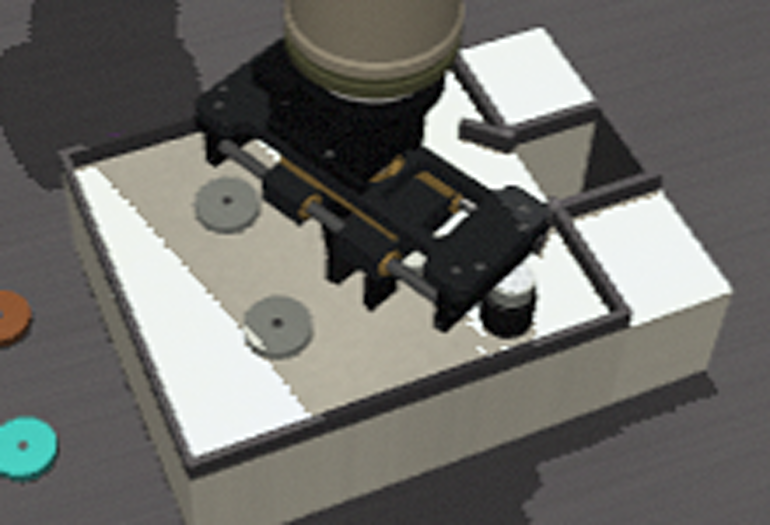

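The picture shows the fingers down behind disc0 (hidden). The two other discs are untouched, and the gripper body is clear above the loupe. Next I push to (0,15).

{"api": "drive_tool", "payload": {
  "series": [
    [[-0.3,0.7,-0.15],0.2],
    [[-0.3,0.6,0],0],
    [[-0.4,0.7,0],0],
    [[-0.4,0.7,0],0],
    [[-0.4,0.7,0],0],
    [[-0.4,0.7,0],0],
    [[-0.3,0.7,0],0],
    [[-0.2,0.4,0],0],
    [[-0.2,0.3,0],0],
    [[0,0,0],0]
  ]
}}

```text
time: 3.9
ee_pos: [0.548, 0.0551, 0.0901]
eef_rot: [0.515, 0.857, 0.0, -0.0]
ft_force: [0.4, -0.6, -0.7]
width: 0.0183
grip_force: 0.0
```

```bash
python3 g.py 0 15 25 0 25; python3 g.py 0 15 0 3 0;python3 g.py 0 74 0 0 0; python3 - <<'E'
from bench import vision;import cv2
o=[cv2.resize(vision.camera("top")["color"][150:310,205:415,::-1],None,fx=3.5,fy=3.5,interpolation=2)]
cv2.imwrite("pics/s2.png",o[0])
E
```

```text
3.9 (array([0.54804346, 0.05505765, 0.09006985]), np.float64(24.98476784176377)) 0.01829225667294824 [ 0.37028263 -0.61779171 -0.69654804]
[ 10.81791445 -10.22846978] (array([0.07, 0.04]), np.float64(0.0))
3.9 (array([0.54804346, 0.05505765, 0.09006985]), np.float64(24.98476784176377)) 0.01829225667294824 [ 0.37028263 -0.61779171 -0.69654804]
[ 10.81791445 -10.22846978] (array([-1.05, -0.57]), np.float64(-25.0))
3.9 (array([0.54804346, 0.05505765, 0.09006985]), np.float64(24.98476784176377)) 0.01829225667294824 [ 0.37028263 -0.61779171 -0.69654804]
[ 10.81791445 -10.22846978] (array([-1.38,  5.62]), np.float64(-25.0))
```

View pics/s2.png

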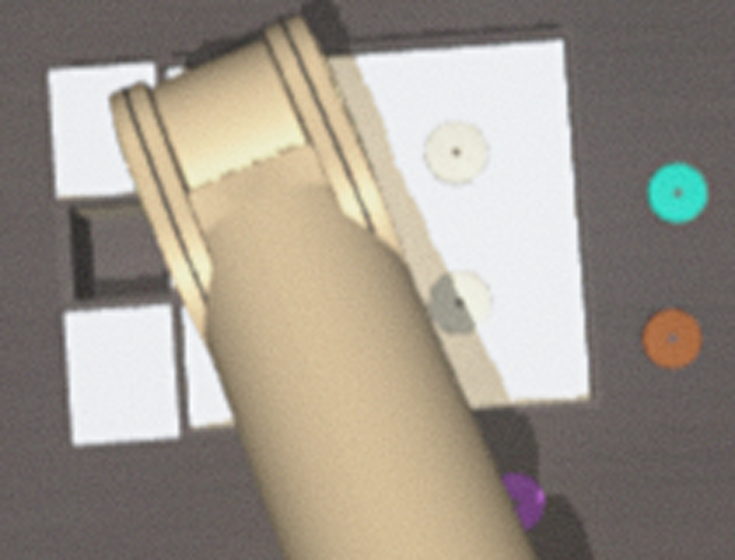

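{"api": "drive_tool", "payload": {
  "series": [
    [[0.2,-0.4,0],0],
    [[-0.4,-0.05,0],-8.3],
    [[-0.4,-0.05,0],-8.3],
    [[-0.45,-0.05,0],-8.4],
    [[0,0,0],0],
    [[0,0.6,0],0],
    [[-0.1,0.7,0],0],
    [[0,0.7,0],0],
    [[-0.1,0.7,0],0],
    [[0,0,0],0]
  ]
}}

```text
time: 5.2
ee_pos: [0.5355, 0.0773, 0.0901]
eef_rot: [0.688, 0.726, 0.0, -0.0]
ft_force: [-0.3, 1.0, 0.1]
width: 0.0182
grip_force: 0.0
```

```bash
python3 g.py 0 71 0 0 0; python3 - <<'E'
from bench import vision;import cv2
o=[cv2.resize(vision.camera("scene")["color"][190:340,220:440,::-1],None,fx=3.5,fy=3.5,interpolation=2)]
cv2.imwrite("pics/s3.png",o[0])
E
```

```text
5.2 (array([0.53554981, 0.0772731 , 0.09010015]), np.float64(0.0555089155376578)) 0.018160290840957147 [-0.32923464  0.96765338  0.12751446]
[-0.48398007 12.61632353] (array([-0.12,  3.1 ]), np.float64(-0.1))
```

View pics/s3.png

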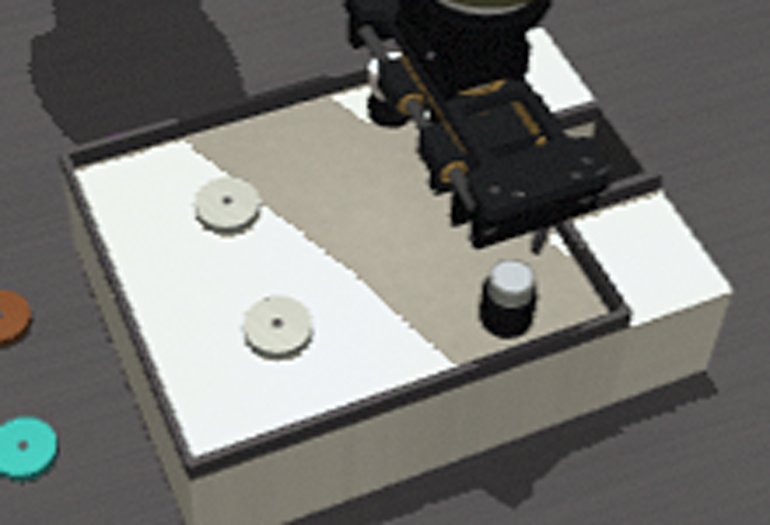

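The disc is no longer on the open deck: it is hidden under the hand, ahead of the fingers. The loupe and jar stand where they were, so I continue through the gate.

{"api": "drive_tool", "payload": {
  "series": [
    [[0,0.7,0],0],
    [[0,0.7,0],0],
    [[-0.1,0.7,0],0],
    [[0,0.7,0],0],
    [[0,0.5,0],0],
    [[0,0,0],0],
    [[0.1,-2,0],0],
    [[0.1,-2,0],0],
    [[0,0,3],0],
    [[0,0,4],0]
  ]
}}

```text
time: 6.5
ee_pos: [0.536, 0.0687, 0.1601]
eef_rot: [0.689, 0.725, -0.001, -0.001]
ft_force: [0.4, -0.3, -0.3]
width: 0.0184
grip_force: 0.0
```

```bash
python3 g.py 46.8 -121.7 20 14 20
```

```text
6.5 (array([0.53598335, 0.06869072, 0.16010319]), np.float64(-0.07660347775343723)) 0.01839622986579294 [ 0.42105582 -0.33702847 -0.33825833]
[-0.5047044   4.02302511] (array([  7.01, -16.11]), np.float64(20.1))
```

{"api": "drive_tool", "payload": {
  "series": [
    [[0,0,0],0],
    [[1.0,-2.3,0],2.9],
    [[1.0,-2.3,0],2.9],
    [[1.0,-2.3,0],2.9],
    [[1.0,-2.3,0],2.9],
    [[1.0,-2.3,0],2.9],
    [[1.0,-2.3,0],2.9],
    [[1.0,-2.3,0],2.7],
    [[0,0,0],0],
    [[0,0,0],0]
  ]
}}

```text
time: 7.75
ee_pos: [0.6062, -0.0908, 0.1594]
eef_rot: [0.551, 0.834, 0.0, -0.001]
ft_force: [0.3, -0.8, 0.2]
width: 0.0181
grip_force: 0.0
```

```bash
python3 g.py 46.8 -121.7 20 14 20;python3 g.py 0 5 20 0 20; python3 - <<'E'
from bench import vision;import cv2
o=[cv2.resize(vision.camera("scene")["color"][190:340,220:440,::-1],None,fx=3.5,fy=3.5,interpolation=2)]
cv2.imwrite("pics/s4.png",o[0])
E
```

```text
7.75 (array([ 0.60623113, -0.09076541,  0.15937432]), np.float64(20.06616866316844)) 0.01810825001342778 [ 0.29070318 -0.80270157  0.21286285]
[  61.21620858 -158.92340184] (array([-0.02, -0.17]), np.float64(-0.1))
7.75 (array([ 0.60623113, -0.09076541,  0.15937432]), np.float64(20.06616866316844)) 0.01810825001342778 [ 0.29070318 -0.80270157  0.21286285]
[  61.21620858 -158.92340184] (array([-5.91, 13.52]), np.float64(-0.1))
```

View pics/s4.png

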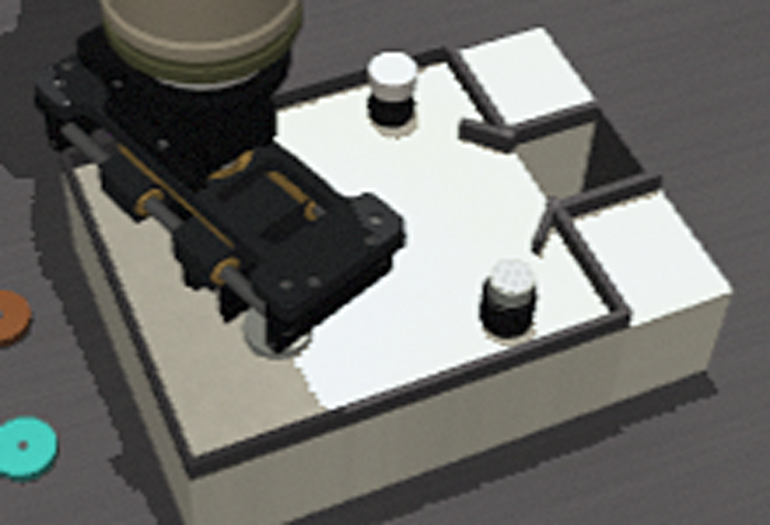

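Disc0 is gone from the deck and the gateway is empty, so it dropped. The fingers are behind the second disc. Descend and push it.

{"api": "drive_tool", "payload": {
  "series": [
    [[0,-0.15,-2.5],0],
    [[0,0,-2.5],0],
    [[0,0,-1.4],0],
    [[0,0,-0.5],0],
    [[0,0,0],0],
    [[-0.3,0.6,0],0],
    [[-0.3,0.7,0],0],
    [[-0.3,0.7,0],0],
    [[-0.3,0.7,0],0],
    [[-0.3,0.7,0],0]
  ]
}}

```text
time: 9.05
ee_pos: [0.5916, -0.0588, 0.0913]
eef_rot: [0.551, 0.834, 0.0, 0.0]
ft_force: [0.7, -1.9, 1.3]
width: 0.0186
grip_force: 0.7
```

{"api": "drive_tool", "payload": {
  "series": [
    [[-0.4,0.9,0],0],
    [[-0.4,0.9,0],0],
    [[-0.4,0.9,0],0],
    [[-0.4,0.9,0],0],
    [[-0.4,0.9,0],0],
    [[-0.4,0.9,0],0],
    [[-0.4,0.9,0],0],
    [[-0.4,0.9,0],0],
    [[-0.4,0.9,0],0],
    [[0,0,0],0]
  ]
}}

```text
time: 10.3
ee_pos: [0.5552, 0.023, 0.091]
eef_rot: [0.551, 0.835, 0.0, -0.0]
ft_force: [-0.1, -0.4, -0.1]
width: 0.0182
grip_force: 0.0
```

```bash
python3 g.py 0 5 20 0 20; python3 - <<'E'
from bench import vision;import cv2
o=[cv2.resize(vision.camera("scene")["color"][190:340,220:440,::-1],None,fx=3.5,fy=3.5,interpolation=2)]
cv2.imwrite("pics/s5.png",o[0])
E
```

```text
10.3 (array([0.55519294, 0.02297822, 0.09100028]), np.float64(20.152847209615317)) 0.018205964536786762 [-0.09304562 -0.3593053  -0.07963614]
[ 16.26171794 -42.6409706 ] (array([-0.8 ,  2.15]), np.float64(-0.2))
```

View pics/s5.png

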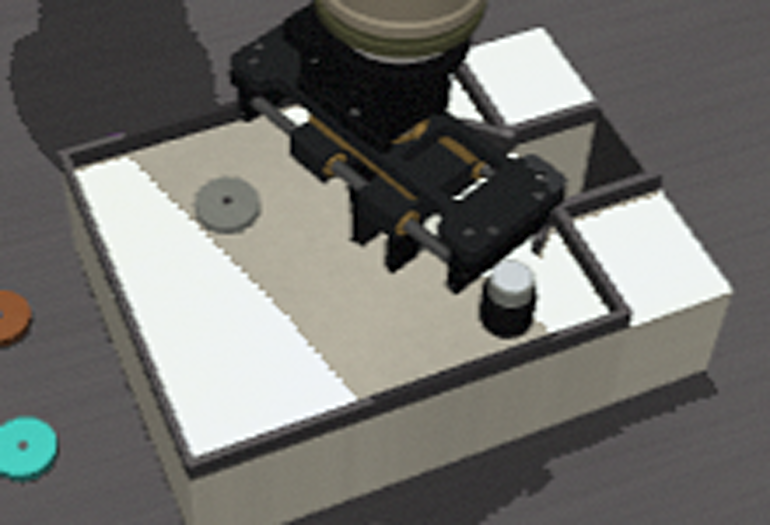

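The disc is being carried ahead of the fingers. The third disc still lies at crop (228,205), and the loupe and jar are in place.

{"api": "drive_tool", "payload": {
  "series": [
    [[-0.3,0.8,0],0],
    [[-0.3,0.8,0],0],
    [[-0.2,0.5,0],0],
    [[0,0,0],0],
    [[0.15,-0.4,0],0],
    [[-0.35,-0.05,0],-6.7],
    [[-0.35,-0.05,0],-6.7],
    [[-0.35,-0.05,0],-6.7],
    [[0,0,0],0],
    [[0,0,0],0]
  ]
}}

```text
time: 11.6
ee_pos: [0.5389, 0.037, 0.0911]
eef_rot: [0.688, 0.726, 0.0, 0.0]
ft_force: [1.7, 0.1, -0.4]
width: 0.0185
grip_force: 0.0
```

```bash
python3 g.py 0 5 0 3 0; python3 g.py 0 71 0 0 0
```

```text
11.6 (array([0.53893894, 0.03700753, 0.09113765]), np.float64(0.09155351184648453)) 0.018526827074270117 [ 1.70505244  0.07734558 -0.3772335 ]
[  0.77202064 -27.77210663] (array([-0.09,  0.23]), np.float64(-0.1))
11.6 (array([0.53893894, 0.03700753, 0.09113765]), np.float64(0.09155351184648453)) 0.018526827074270117 [ 1.70505244  0.07734558 -0.3772335 ]
[  0.77202064 -27.77210663] (array([-0.45,  7.12]), np.float64(-0.1))
```

{"api": "drive_tool", "payload": {
  "series": [
    [[-0.1,0.6,0],0],
    [[0,0.7,0],0],
    [[-0.05,0.7,0],0],
    [[-0.05,0.7,0],0],
    [[0,0.7,0],0],
    [[-0.05,0.7,0],0],
    [[-0.05,0.7,0],0],
    [[-0.05,0.7,0],0],
    [[0,0.7,0],0],
    [[-0.05,0.7,0],0]
  ]
}}

```text
time: 12.85
ee_pos: [0.5347, 0.1067, 0.0911]
eef_rot: [0.688, 0.725, 0.0, 0.0]
ft_force: [0.0, -1.3, 1.2]
width: 0.0183
grip_force: 0.4
```

{"api": "drive_tool", "payload": {
  "series": [
    [[0,0.4,0],0],
    [[0,0,0],0],
    [[0.1,-2,0],0],
    [[0.1,-2,0],0],
    [[0,0,3],0],
    [[0,0,4],0],
    [[0,0,0],0],
    [[-0.5,-2.5,0],-3],
    [[-0.5,-2.5,0],-3],
    [[-0.5,-2.5,0],-3]
  ]
}}

```text
time: 14.1
ee_pos: [0.5208, -0.0073, 0.1604]
eef_rot: [0.745, 0.667, -0.0, -0.0]
ft_force: [0.5, 0.3, -0.1]
width: 0.0181
grip_force: 0.0
```

```bash
python3 g.py -48 -118.5 -20 14 -20
```

```text
14.1 (array([ 0.52082741, -0.0072852 ,  0.16039146]), np.float64(-9.321157576210894)) 0.01806089837341912 [ 0.51441035  0.28219069 -0.12021828]
[-19.65545745 -71.04556074] (array([-3.79, -8.85]), np.float64(-10.7))
```

{"api": "drive_tool", "payload": {
  "series": [
    [[-0.9,-2.2,0],-2.7],
    [[-0.9,-2.2,0],-2.7],
    [[-1.0,-2.2,0],-2.7],
    [[-1.0,-2.2,0],-2.6],
    [[0,0,0],0],
    [[0,0,0],0],
    [[0,0,0],0],
    [[0,0,0],0],
    [[0,0,0],0],
    [[0,0,0],0]
  ]
}}

```text
time: 15.35
ee_pos: [0.4837, -0.0926, 0.161]
eef_rot: [0.802, 0.597, 0.0, -0.0]
ft_force: [0.2, -0.9, 0.5]
width: 0.0186
grip_force: 0.0
```

```bash
python3 g.py -48 -118.5 -20 14 -20; python3 - <<'E'
from bench import vision;import cv2
from h import *
c=vision.camera("top")
for o in discs(c,(262,172,371,262)):print(o[:3],tray(o[3]).round(1))
a=c["color"][150:310,205:415,::-1];b=vision.camera("scene")["color"][180:340,220:440,::-1]
cv2.imwrite("pics/s6.png",cv2.resize(np.hstack([a,b]),None,fx=1.85,fy=1.85,interpolation=2))
E
```

```text
15.35 (array([ 0.48372177, -0.09256066,  0.16103276]), np.float64(-19.71815359329659)) 0.0185919720506546 [ 0.22834593 -0.93976771  0.51810646]
[ -61.21678519 -154.240443  ] (array([-0.08, -0.32]), np.float64(-0.3))
(331.0, 252.58824157714844, 8.646352767944336) [ -84.4 -103.5]
(356.5, 235.367919921875, 28.969972610473633) [ -50.6 -162.6]
(344.9851379394531, 208.65841674804688, 36.07645797729492) [  10.4 -141.7]
(277.5769348144531, 178.57691955566406, 7.887048721313477) [88.4  2.7]
```

View pics/s6.png

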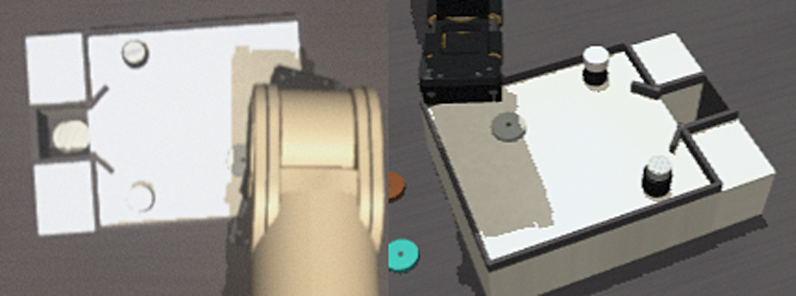

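The picture shows both discs down in the slot and the third on the deck ahead of the fingers. The loupe and jar have not moved. Now the last disc.

{"api": "drive_tool", "payload": {
  "series": [
    [[-0.1,-0.3,-2.5],-0.3],
    [[0,0,-2.5],0],
    [[0,0,-1.5],0],
    [[0,0,-0.5],0],
    [[0,0,0],0],
    [[0.2,0.6,0],0],
    [[0.2,0.7,0],0],
    [[0.2,0.7,0],0],
    [[0.2,0.7,0],0],
    [[0.3,0.7,0],0]
  ]
}}

```text
time: 16.7
ee_pos: [0.4938, -0.0613, 0.0912]
eef_rot: [0.804, 0.595, -0.0, 0.0]
ft_force: [-1.2, -1.4, 1.0]
width: 0.0182
grip_force: 0.6
```

{"api": "drive_tool", "payload": {
  "series": [
    [[0.3,0.9,0],0],
    [[0.3,0.9,0],0],
    [[0.3,0.9,0],0],
    [[0.3,0.9,0],0],
    [[0.3,0.9,0],0],
    [[0.3,0.9,0],0],
    [[0.3,0.9,0],0],
    [[0.3,0.9,0],0],
    [[0.3,0.9,0],0],
    [[0.3,0.9,0],0]
  ]
}}

```text
time: 17.95
ee_pos: [0.5239, 0.0289, 0.0911]
eef_rot: [0.804, 0.595, 0.0, 0.0]
ft_force: [-0.4, -1.2, 1.2]
width: 0.0181
grip_force: 0.6
```

```bash
python3 g.py 0 5 -20 0 -20; python3 g.py 0 5 0 3 0
```

```text
17.95 (array([0.52387214, 0.02887382, 0.09108129]), np.float64(-20.037741867831897)) 0.018084685263065566 [-0.39356245 -1.24046791  1.23388331]
[-14.70365997 -35.09803245] (array([0.46, 1.46]), np.float64(0.0))
17.95 (array([0.52387214, 0.02887382, 0.09108129]), np.float64(-20.037741867831897)) 0.018084685263065566 [-0.39356245 -1.24046791  1.23388331]
[-14.70365997 -35.09803245] (array([1.42, 1.05]), np.float64(20.0))
```

{"api": "drive_tool", "payload": {
  "series": [
    [[0.25,0.75,0],0],
    [[0.2,0.7,0],0],
    [[0,0,0],0],
    [[-0.1,-0.4,0],0],
    [[0.35,0,0],6.7],
    [[0.35,0,0],6.7],
    [[0.35,0,0],6.6],
    [[0,0,0],0],
    [[0,0.6,0],0],
    [[-0.1,0.7,0],0]
  ]
}}

```text
time: 19.2
ee_pos: [0.5365, 0.0522, 0.0911]
eef_rot: [0.689, 0.725, -0.0, 0.0]
ft_force: [-0.1, 0.7, -0.3]
width: 0.0179
grip_force: 0.1
```

```bash
python3 g.py 0 71 0 0 0
```

```text
19.2 (array([0.5365044 , 0.05215754, 0.09107018]), np.float64(-0.1268688994316136)) 0.017910899068971996 [-0.12146938  0.65044889 -0.33057905]
[ -0.85830847 -12.51458365] (array([-0.21,  5.61]), np.float64(0.1))
```

{"api": "drive_tool", "payload": {
  "series": [
    [[0,0.7,0],0],
    [[-0.05,0.7,0],0],
    [[0,0.7,0],0],
    [[-0.05,0.7,0],0],
    [[0,0.7,0],0],
    [[-0.05,0.7,0],0],
    [[0,0.7,0],0],
    [[-0.05,0.6,0],0],
    [[0,0.3,0],0],
    [[0,0,0],0]
  ]
}}

```text
time: 20.45
ee_pos: [0.5347, 0.1101, 0.0911]
eef_rot: [0.688, 0.725, 0.0, -0.0]
ft_force: [0.3, 0.3, -0.5]
width: 0.0184
grip_force: 0.0
```

{"api": "drive_tool", "payload": {
  "series": [
    [[0.1,-2,0],0],
    [[0.1,-2,0],0],
    [[0,0,3],0],
    [[0,0,4],0],
    [[0,-2,2],0],
    [[0,-4,0],0],
    [[0,-4,0],0],
    [[0,-4,0],0],
    [[0,-4,0],0],
    [[0,0,0],0]
  ]
}}

```text
time: 21.7
ee_pos: [0.5361, -0.1143, 0.1808]
eef_rot: [0.691, 0.723, -0.001, 0.0]
ft_force: [0.7, 0.5, -0.2]
width: 0.0185
grip_force: 0.0
```

```bash
python3 - <<'E'
from bench import vision;import cv2
from h import *
a=vision.camera("top")["color"][150:310,205:415,::-1];b=vision.camera("scene")["color"][180:340,220:440,::-1]
cv2.imwrite("pics/s7.png",cv2.resize(np.hstack([a,b]),None,fx=1.85,fy=1.85,interpolation=2))
E
```

```text
(no output)
```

View pics/s7.png

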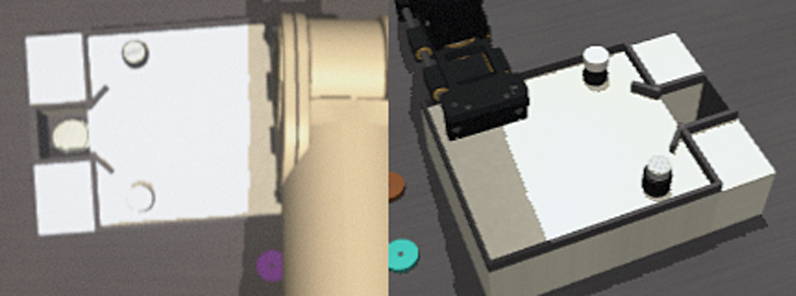

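The deck is clear: all three discs are in the slot, seen stacked at picture (70,135). The loupe and jar are in place, and the hand is free above the deck. Handing in.

```bash
python3 -c "
from bench import r
print(r.close_job())"
```

```text
the job is handed in; nothing more can be done
None
```

I swept all three steel discs through the gate one at a time into the slot and handed the job in at about 22 s; the loupe and ink jar look unmoved in the last pictures, the arm kept clear of the bottle and wrench, and the hand-in gave no verdict.

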